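# Open the rotary bead case at the red beads and point them out

### The arm

A 6-joint arm with a two-finger parallel gripper is mounted at the origin on a cart in front of the work surface, level with it; the furniture and walls round the work are solid. World frame = base frame: x ahead of the robot, y to its left, z up, the work surface at z = 0. Lengths are in m, angles in degrees, forces in N, time in s.
With the tool pointing down it reaches from about 0.3 to 0.75 m from the base axis. Payload 8.5 kg.
Tool frame: the origin (TCP) lies between the finger pads; the fingertips stand 17 mm ahead of it and the grasp point (between the pads) lies 2 mm behind it; z points along the fingers, y is the direction in which the jaws open and shut (so a half turn about z gives the same grasp; the last joint's range is limited). The gripper opens to 85 mm and grips with 20 to 120 N. Pads are 22 mm wide; open, the fingers measure 114 mm over their backs; the gripper's body (76 mm by 85 mm) begins 54 mm behind the grasp point. The pads swing forward as they close: fully open they stand 13 mm farther back than shut.
Start: joints at [52.351, 21.807, 74.336, -0, 83.858, -12.336], TCP at [0.235, 0.497, 0.248] pointing down, gripper open.
Joint ranges: [-178.18, 178.18], [-50.72, 133.34], [12.68, 142.11], [-81.47, 261.47], [9.98, 163.14], [-165.26, 165.26]. Speed limits (degrees/s): [136.94, 136.94, 180, 180, 180, 180].

### API

Orientations are given as a 3x3 rotation matrix whose columns are the frame's x, y, z axes.
In Python, from rig import readout, eyes, env gives the robot as it stands.
- The arm moves only by the tool arm_command, never from a script. Its argument "rows" is text: rows parted by semicolons, each of 7 numbers parted by spaces: the closure, from 0 (fully open) to 1 (shut), then the shift along the tool's x, y, z in mm, then the turn, a rotation vector about the tool's x, y, z in degrees. In form: grip dx dy dz rx ry rz; .... A call has 1 to 5 rows; each row shifts and turns the commanded pose from where the row before left it, along the tool's axes as they then stand; what a row does not reach is not made up. A row lasts 1/12 s, in which the tool goes at most 41.7 mm and 7.16 degrees, less where a joint would pass 70% of its speed; a pose out of reach is approached as far as the arm can. A call with a gripper value outside its range is refused whole. The fingers move at their own pace and stop on an object; "squeeze" is the grip in N (left out, the last holds). Time passes only in rows, so rows that do not move let the fingers close. It gives the time, the measured TCP pose, the force and the opening at its end, in the units of the state.
- readout.observe(): the state, without advancing time (a new reading comes with each control period).
- eyes.get_image(name): name is "scene" or "top" or "wrist"; returns the picture (384x512x3 uint8, red, green, blue); there is no depth.
- eyes.camera_model(name): a dict with "mtx" (3x3 intrinsics, pixels), "k1" (the pictures are not rectified: a ray, as slopes to the right and down, at radius r is drawn at 1 + k1 r^2 times it, then the intrinsics apply), "view" (4x4, takes a point from world to camera coordinates). Camera axes: x right, y up, looking along -z (the intrinsics and any distortion apply to the point x, -y, -z); pixel columns grow to the right and rows downward; lengths in m; the calibration is good to about 2 mm. A picture is of the moment at which its call begins: read the wrist's pose just before it. camera_model takes no time and is no camera call; for the wrist camera it gives the pose at the moment of the call.
- env.close_job(): hands the job in, once; it reports no verdict.
The state is a dict: "time_s": time; "q": joint angles; "qvel": joint speeds; "joint_efforts": joint torques, N m; "position": TCP position; "tool_rot": TCP orientation; "ft_force": force on the tool from outside, world axes, zero at the start; "wrist_torque": the same for the moment, N m; "grip_width": finger opening in m.
Only numpy, scipy, OpenCV 4.12 (cv2) and the standard library are available. Lean on these libraries where they do the work, as an engineer would, in place of code of your own. Each camera call takes 0.05 s, during which the arm holds its last target. There are 200 camera calls.

### The job

Open the round bead case at the red beads for the person stringing: push the clear cover round by its teal knob, gently and without shifting the case, until the cover's round opening stands squarely over the red beads. Then point them out: bring the fingertips centrally over the red beads, a couple of centimetres above the cover and touching nothing, keep them there for at least three seconds, and finish still pointing. Lift nothing, do not touch any beads in the case, and leave the things round it where they are.

Things in the scene. Friction and masses are not known exactly. Their poses are not given: they have to be found in the camera images.
- case: Round loose bead case, 1.1 kg on rubber feet, 220 mm across, cover top 29 mm above the bench. Off-white tray under a turning clear cover with a teal rim. Six 50 mm wells, 60 degrees apart, centres 68 mm from the axis: red, cream, turquoise, black, yellow, green beads, counter-clockwise from above. Origin on the axis, at the bench; z up; x from the axis to the red well.
- beads: All the beads in the six wells of the case; they fill the wells to 20 mm above the bench, 6 mm below the cover's underside, and lie still in them. Origin and axes as those of the case.
- red_beads (a point): Centre of the top of the red beads in their well, 20 mm above the bench, 68 mm from the case's axis.
- opening (a point): Centre of the cover's one round opening (60 mm across, teal lip), at the level of the cover's top, 29 mm above the bench and 68 mm from the case's axis. The rest of the clear cover is closed.
- knob (a point): Centre of the top of the cover's teal finger knob: an upright post 17 mm across (on a foot 25 mm across, 4 mm high) that stands 26 mm above the cover, top 55 mm above the bench, 84 mm from the case's axis, diametrically opposite the opening.
- cover (a joint): Turn of the cover on the case about the vertical axis, rad, growing counter-clockwise from above; 0 (and any whole turn) when the opening is exactly over the red beads. It turns freely either way without stops, needs about half a newton at the knob and stops where it is left.
- red_tin: Round closed metal tin with a window lid over red beads, 71 mm across, 21 mm high, a bystander beside the case. Origin: centre of its underside.
- bead_tin: Open round metal tin of mixed seed beads, 52 mm across, 14 mm high, a bystander. Origin: centre of its underside.
- thread_spool: Upright wire spool with a white top, 51 mm across, 47 mm high, a bystander. Origin: centre of its underside.
- teal_pliers: Small teal-handled pliers lying flat, 124 x 41 mm, 10 mm high, a bystander. Origin: centre of the underside; y runs along the length.
Not all that is in view belongs to the job. What is shaped like the case but purple is not meant.

How it is judged (in metres and radians):
On the way, in this order (a step that is already met when the one before it is completed fails the run):
1. the cover's opening stands over the red beads and the cover is still (horizontal distance between opening and red_beads below 0.009 m and velocity of joint cover between -0.1 and 0.1 rad/s), for 0.3 s.
2. the fingertips point at the red beads through the opening, close above the cover and without touching the case, for two and a half seconds (horizontal distance between opening and red_beads below 0.009 m and horizontal distance between the grasp point and red_beads below 0.02 m and height (world z) of the grasp point below 0.1 m and contact force between the fingers and case below 0.1 N), for 2.5 s.
At the end, for the whole second after the job is handed in: Opening within 9 mm of straight over the red beads, cover still, case flat; the point between the finger pads within 20 mm of straight over the centre of the red beads and under 100 mm above the bench (fingertips at most about 5 cm above the cover), touching nothing (all of step 1 and horizontal distance between the grasp point and red_beads below 0.02 m and height (world z) of the grasp point below 0.1 m and angle between case's own z axis and vertical below 0.05 rad).
It fails at once if the case is shifted by more than 15 mm (distance of case from where it was at the start of the episode above 0.015 m).
It fails at once if the case is lifted (height (world z) of case above 0.006 m).
It fails at once if the robot touches beads in the case (contact force between any of the fingers, the arm and beads above 0.5 N).
It fails at once if the case or its cover is pushed or squeezed with more than 15 N (contact force between any of the fingers, the arm and case above 15 N).
It fails at once if a bystander is moved by more than 15 mm (distance of any of red_tin, bead_tin, thread_spool, teal_pliers from where it was at the start of the episode above 0.015 m).
It also fails if it takes over 58 s, if anything falls off the work surface, if the arm or the gripper's body presses on something with over 40 N, if the wrist force passes 120 N, or if a joint passes its speed limit or range.

## Working session

There is one attempt and no reset: what is moved stays moved. The work goes in short steps, Python scripts to look and compute and a tool call to move; the robot and the scene stay as the last step left them, time stands still between calls to the robot, and variables do not carry over. Pictures are saved under pics/ and viewed, about 8 in all and at most 12, crops included, and the job is handed in when it is done.

Besides the shell and the picture viewer there is one more tool, called after "Call:" as name(argument=value, ...) on one line, values as JSON. arm_command: Moves the arm, as the interface text tells. Its arguments: {"type":"object","properties":{"rows":{"type":"string"},"squeeze":{"type":"number"}},"required":["rows"]}

```bash
ls; mkdir -p pics
cat > h.py <<'E'
import numpy as np, cv2
from rig import readout, eyes, env
def save(n,f):
    im=eyes.get_image(n); cv2.imwrite(f'pics/{f}.png',im[:,:,::-1]); return im
def ray(n,u,v,z,m=None):
    m=m or eyes.camera_model(n); K=np.array(m['mtx']);V=np.array(m['view'])
    d=np.linalg.inv(K)@[u,v,1]; x=d[:2].copy()
    for _ in range(20): x=d[:2]/(1+m['k1']*(x@x))
    R=V[:3,:3];c=-R.T@V[:3,3]; w=R.T@np.array([x[0],-x[1],-1])
    return c+w*(z-c[2])/w[2]
def proj(n,p,m=None):
    m=m or eyes.camera_model(n); K=np.array(m['mtx']);V=np.array(m['view'])
    q=V[:3,:3]@np.array(p)+V[:3,3]; x=np.array([q[0],-q[1]])/-q[2]
    x=x*(1+m['k1']*(x@x)); return (K@[x[0],x[1],1])[:2]
E
python3 - <<'E'
from h import *
a=save('top','top0');b=save('scene','scene0')
cv2.imwrite('pics/both.png',cv2.resize(np.vstack([a,b])[:,:,::-1],None,fx=.78,fy=.78))
cv2.imwrite('pics/top_big.png',cv2.resize(a[:,:,::-1],(800,600),interpolation=cv2.INTER_CUBIC))
print(readout.observe())
for n in('top','scene','wrist'):
  m=eyes.camera_model(n);V=np.array(m['view']);print(n,-V[:3,:3].T@V[:3,3],V[2,:3],m['k1'])
E
```

```text
pics
{'time_s': 0.1, 'q': array([ 5.23508955e+01,  2.18377188e+01,  7.43778687e+01,  1.63834152e-03,
        8.38609945e+01, -1.23357260e+01]), 'qvel': array([ 0.09029735, -0.13201331, -0.1230552 ,  0.06954412,  0.05778122,
       -0.03785288]), 'joint_efforts': array([ 3.98287171e-03, -4.49224734e+01, -2.31657171e+01, -2.05198307e-04,
        3.68445806e-03, -3.38599932e-06]), 'position': array([0.23500779, 0.49699773, 0.24778297]), 'tool_rot': array([[-9.03981290e-01,  4.27571191e-01, -8.38941229e-04],
       [ 4.27571899e-01,  9.03980745e-01, -1.04091371e-03],
       [ 3.13322004e-04, -1.29967421e-03, -9.99999106e-01]]), 'ft_force': array([ 1.14053677, -0.33399185, -0.02816119]), 'wrist_torque': array([-0.01425632,  0.01918138, -0.00281307]), 'grip_width': 0.08566321492526821}
top [0.42685526 0.11584612 1.3774582 ] [-0.11188437 -0.00366307  0.99371448] 0.050994608592229915
scene [ 0.08232446 -0.63085348  1.13359879] [-0.34567406 -0.53597872  0.77021832] 0.03504467654969941
wrist [0.17218533 0.52702563 0.37357542] [-0.2500102   0.11861213  0.9609506 ] -0.07658783839288609
```

View pics/top_big.png

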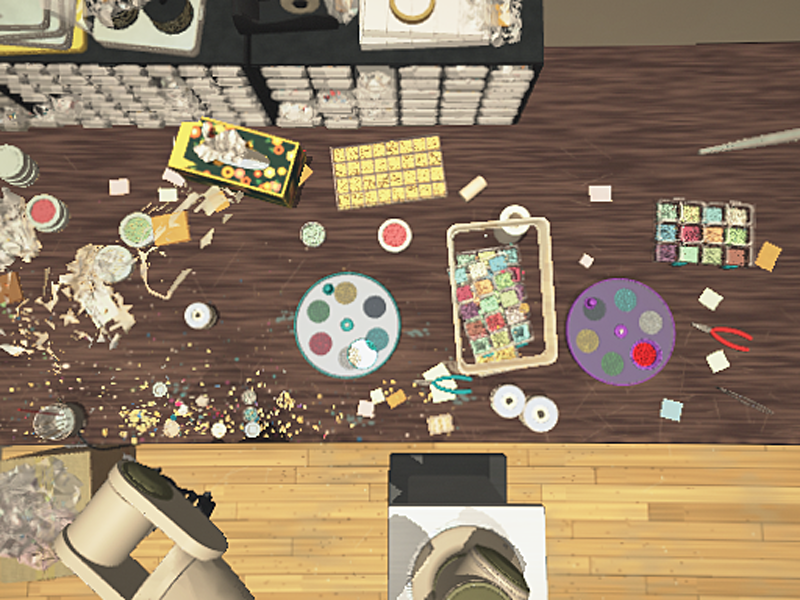

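View pics/scene0.png

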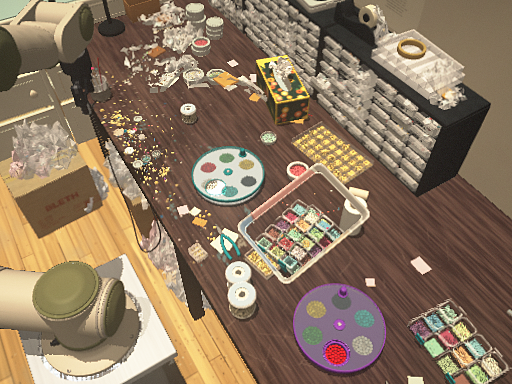

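The off-white case with a teal rim is at (348,325) in the enlarged top view and fits the description. The purple one at (620,331) is the decoy. The opening stands near the cream well at (360,353), red is at (320,343) and the knob is at (328,289). I'll confirm this in an enlarged crop.

Run:
```python
from h import *
im=cv2.imread('pics/top0.png')
c=im[168:248,180:276]
cv2.imwrite('pics/crop.png',cv2.resize(c,None,fx=7.5,fy=7.5,interpolation=cv2.INTER_CUBIC))
```

```text
(no output)
```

View pics/crop.png

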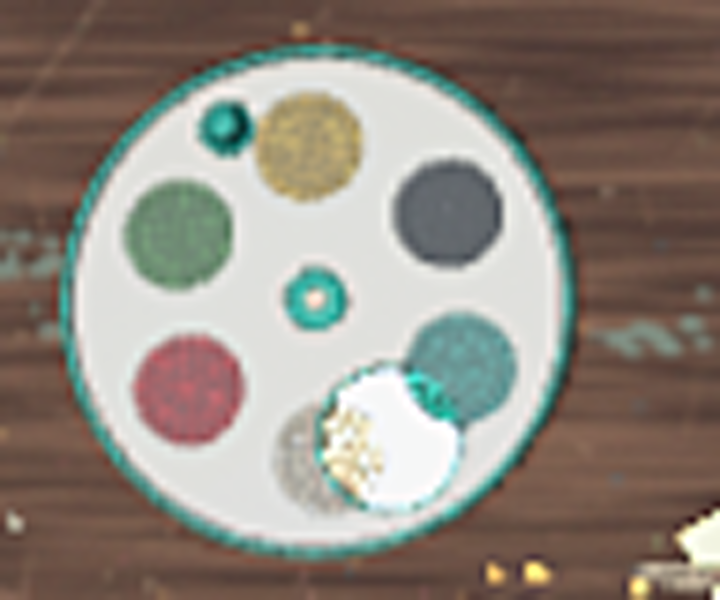

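Run:
```python
from h import *
f=lambda u,v,z:ray('top',(u+.5)/7.5-.5+180,(v+.5)/7.5-.5+168,z)
W=[(189,390),(328,460),(462,367),(448,213),(309,146),(179,234)]
P=np.array([f(*w,.020)[:2] for w in W]); c=P.mean(0); print('centre',c)
d=P-c; print(np.hypot(*d.T)); a=np.degrees(np.unwrap(np.arctan2(d[:,1],d[:,0]))); print(a-60*np.arange(6)); r=(a-60*np.arange(6)).mean()
rim=np.array([f(*p,.027)[:2] for p in[(62,300),(575,300),(318,46),(318,555)]]);print(rim.mean(0),rim)
cc=c
for n,p,z in(('open',(391,438),.029),('knob',(227,126),.055),('mid',(316,298),.03)):
  q=f(*p,z)[:2];e=q-c;print(n,q,np.hypot(*e),np.degrees(np.arctan2(e[1],e[0]))-r)
print('red',c+.068*np.array([np.cos(np.radians(r)),np.sin(np.radians(r))]),r)
# things near
g=lambda u,v,z:ray('top',(u+.5)*.64-.5,(v+.5)*.64-.5,z)[:2]
for n,u,v,z in(('redtin',394,235,.021),('greentin',313,234,.014),('spool',199,315,.047),('spool2',508,400,.047),('pliers',450,382,.01),('traytl',449,226,.08),('traybl',458,373,.08)): print(n,g(u,v,z))
```

```text
centre [0.51777851 0.24354616]
[0.06786592 0.06879953 0.06843171 0.06770471 0.06808585 0.06797754]
[124.46645287 123.73639634 125.27230287 124.57770344 124.31867359
 124.40283383]
[0.51825926 0.2432549 ] [[0.51798349 0.35390392]
 [0.51770728 0.13233212]
 [0.62877016 0.24448982]
 [0.40857611 0.24229374]]
open [0.4583366  0.21129603] 0.06762699665859341 -275.9804056871299
knob [0.59018643 0.28023486] 0.0811724588012763 -97.59131036743551
mid [0.51848758 0.244012  ] 0.000848409761696141 -91.15849124823362
red [0.47929967 0.29961201] 124.4623938236715
redtin [0.70800764 0.14653637]
greentin [0.71171966 0.31891859]
spool [0.53662171 0.54338702]
spool2 [ 0.36442877 -0.0840168 ]
pliers [0.39941001 0.02992132]
traytl [0.71412788 0.0337793 ]
traybl [0.41841358 0.01837584]
```

Well fit: centre (0.518, 0.2435), radii 68±0.7 mm, red well at 124.5°, and the rim agrees. The opening is about 83–84° counter-clockwise of red, so I'll push the knob clockwise from about 27.5° to −55.5°. I'll cage it loosely between the part-closed fingers.

```bash
cat >> h.py <<'E'
C=np.array([.518,.2436]); RED=124.46
def yaw(R): return np.degrees(np.arctan2(R[1,1],R[0,1]))
def plan(path,grip,start=None):
    """path: list of (x,y,z,yaw of tool y); rows in tool axes, rounding carried on"""
    s=readout.observe()
    p,y=(s['position'],yaw(s['tool_rot'])) if start is None else (np.array(start[:3]),start[3])
    out=[]
    for q in path:
        a=np.radians(y); d=np.array(q[:3])-p
        ty=np.array([np.cos(a),np.sin(a),0]); tz=np.array([0,0,-1.]); tx=np.cross(ty,tz)
        m=[round(1000*float(d@t),1) for t in(tx,ty,tz)]; r=round(y-q[3],1)
        p=p+(tx*m[0]+ty*m[1]+tz*m[2])/1000; y-=r
        out.append(f"{grip} {m[0]:g} {m[1]:g} {m[2]:g} 0 0 {r:g}")
    for i in range(0,len(out),5): print('; '.join(out[i:i+5]))
def line(to,n):
    s=readout.observe(); a=np.append(s['position'],yaw(s['tool_rot']))
    return [a+(np.array(to)-a)*k/n for k in range(1,n+1)]
def at(ang,r=.084): a=np.radians(ang); return C+r*np.array([np.cos(a),np.sin(a)])
def st():
    s=readout.observe(); print(round(s['time_s'],2),s['position'].round(4),'yaw',yaw(s['tool_rot']).round(2),'tilt',s['tool_rot'][2].round(4),'F',s['ft_force'].round(2),'w',round(s['grip_width'],4)); return s
E
python3 - <<'E'
from h import *
plan(line([*at(27.5),.16,117.5],15),0.6)
E
```

```text
0.6 -27.7 -2.7 5.9 0 0 -3.5; 0.6 -27.4 -4.5 5.8 0 0 -3.5; 0.6 -27.1 -6.1 5.9 0 0 -3.6; 0.6 -26.7 -7.7 5.8 0 0 -3.5; 0.6 -26.2 -9.4 5.9 0 0 -3.5
0.6 -25.5 -11 5.8 0 0 -3.5; 0.6 -24.8 -12.5 5.9 0 0 -3.5; 0.6 -24 -14.1 5.8 0 0 -3.6; 0.6 -23.1 -15.4 5.9 0 0 -3.5; 0.6 -22.1 -16.9 5.8 0 0 -3.5
0.6 -21 -18.2 5.9 0 0 -3.5; 0.6 -19.9 -19.4 5.8 0 0 -3.6; 0.6 -18.6 -20.7 5.9 0 0 -3.5; 0.6 -17.3 -21.7 5.8 0 0 -3.5; 0.6 -16 -22.8 5.9 0 0 -3.5
```

Call:
arm_command(rows="0.6 -27.7 -2.7 5.9 0 0 -3.5; 0.6 -27.4 -4.5 5.8 0 0 -3.5; 0.6 -27.1 -6.1 5.9 0 0 -3.6; 0.6 -26.7 -7.7 5.8 0 0 -3.5; 0.6 -26.2 -9.4 5.9 0 0 -3.5", squeeze=20)

```text
time_s: 0.52
position: [0.3552, 0.4248, 0.2184]
tool_rot: [[-0.991, 0.131, -0.001], [0.131, 0.991, -0.0], [0.001, -0.001, -1.0]]
ft_force: [0.0, -0.4, -0.5]
grip_width: 0.0343
```

Call:
arm_command(rows="0.6 -25.5 -11 5.8 0 0 -3.5; 0.6 -24.8 -12.5 5.9 0 0 -3.5; 0.6 -24 -14.1 5.8 0 0 -3.6; 0.6 -23.1 -15.4 5.9 0 0 -3.5; 0.6 -22.1 -16.9 5.8 0 0 -3.5")

```text
time_s: 0.93
position: [0.4744, 0.3532, 0.1892]
tool_rot: [[-0.985, -0.175, -0.001], [-0.175, 0.985, -0.0], [0.001, -0.0, -1.0]]
ft_force: [0.1, -0.1, -0.5]
grip_width: 0.0341
```

Call:
arm_command(rows="0.6 -21 -18.2 5.9 0 0 -3.5; 0.6 -19.9 -19.4 5.8 0 0 -3.6; 0.6 -18.6 -20.7 5.9 0 0 -3.5; 0.6 -17.3 -21.7 5.8 0 0 -3.5; 0.6 -16 -22.8 5.9 0 0 -3.5")

```text
time_s: 1.35
position: [0.5936, 0.2816, 0.1597]
tool_rot: [[-0.886, -0.464, -0.001], [-0.464, 0.886, -0.0], [0.001, 0.0, -1.0]]
ft_force: [0.2, 0.7, 0.6]
grip_width: 0.034
```

Call:
arm_command(rows="0.6 0 0 0 0 0 0; 0.6 0 0 0 0 0 0; 0.6 0 0 0 0 0 0")

```text
time_s: 1.6
position: [0.5921, 0.2829, 0.1603]
tool_rot: [[-0.887, -0.461, -0.001], [-0.461, 0.887, 0.0], [0.001, 0.0, -1.0]]
ft_force: [-0.6, 1.1, 1.0]
grip_width: 0.0343
```

Run:
```python
from h import *
st(); m=eyes.camera_model('wrist'); im=save('wrist','w1')
cv2.imwrite('pics/w1b.png',cv2.resize(im[:,:,::-1],(800,600)))
for n,p in(('knob',[*at(27.5),.055]),('tcp',readout.observe()['position']),('open',[*at(207.5,.068),.029]),('red',[*at(RED,.068),.02]),('c',[*C,.03])): print(n,(proj('wrist',p,m)*1.5625).round())
```

```text
1.6 [0.5921 0.2829 0.1603] yaw 117.45 tilt [ 8.e-04  5.e-04 -1.e+00] F [-0.63  1.12  0.97] w 0.0343
knob [393. 308.]
tcp [397. 415.]
open [393. -16.]
red [524. 117.]
c [393. 132.]
```

View pics/w1b.png

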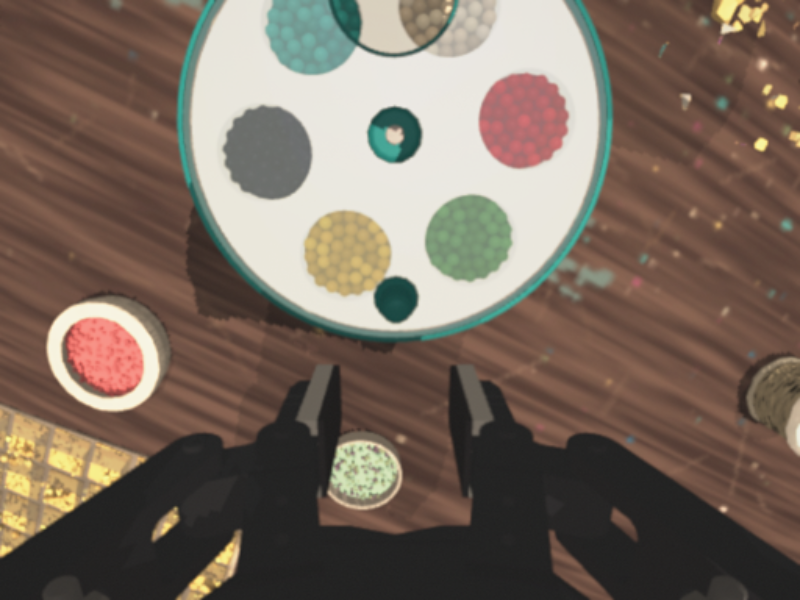

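Wrist view: the knob is at (396,298), midway between the fingers (gap 34 mm, columns 335–455), and the red well at (524,118) matches the prediction (524,117). Next is lowering over the knob.

Call:
arm_command(rows="0.6 0 0 25 0 0 0; 0.6 0 0 25 0 0 0; 0.6 0 0 25 0 0 0; 0.6 0 0 15 0 0 0; 0.6 0 0 8 0 0 0")

```text
time_s: 2.07
position: [0.591, 0.2833, 0.0607]
tool_rot: [[-0.887, -0.462, -0.003], [-0.462, 0.887, -0.001], [0.003, 0.001, -1.0]]
ft_force: [-0.1, 0.2, 0.2]
grip_width: 0.0339
```

Call:
arm_command(rows="0.6 0 0 4 0 0 0; 0.6 0 0 3 0 0 0; 0.6 0 0 0 0 0 0; 0.6 0 0 0 0 0 0")

```text
time_s: 2.4
position: [0.593, 0.2828, 0.0566]
tool_rot: [[-0.887, -0.462, 0.002], [-0.462, 0.887, 0.0], [-0.002, -0.0, -1.0]]
ft_force: [-0.0, -0.2, -0.0]
grip_width: 0.0342
```

Run:
```python
from h import *
st()
# finger plane trailing ~8.5mm; arc of 80 deg cw, tool kept tangential
A=[28,27.5,26.5,25]+list(np.arange(23,-58,-2.))
plan([(*at(a),.055,a+90) for a in A],0.6)
```

```text
2.4 [0.593  0.2828 0.0566] yaw 117.5 tilt [-1.6e-03 -4.0e-04 -1.0e+00] F [-0.02 -0.24 -0.02] w 0.0342
0.6 0.6 0.6 1.6 0 0 -0.5; 0.6 0 -0.8 -0 0 0 0.5; 0.6 0 -1.4 -0 0 0 1; 0.6 0.1 -2.2 -0 0 0 1.5; 0.6 0 -3 -0 0 0 2
0.6 0.1 -2.9 -0 0 0 2; 0.6 0 -2.9 -0 0 0 2; 0.6 0.1 -3 -0 0 0 2; 0.6 0 -2.9 -0 0 0 2; 0.6 0.1 -2.9 -0 0 0 2
0.6 0 -2.9 -0 0 0 2; 0.6 0.1 -3 -0 0 0 2; 0.6 0 -2.9 -0 0 0 2; 0.6 0.1 -2.9 -0 0 0 2; 0.6 0 -3 -0 0 0 2
0.6 0.1 -2.9 -0 0 0 2; 0.6 0 -2.9 -0 0 0 2; 0.6 0.1 -3 -0 0 0 2; 0.6 0 -2.9 -0 0 0 2; 0.6 0.1 -2.9 -0 0 0 2
0.6 0 -3 -0 0 0 2; 0.6 0.1 -2.9 -0 0 0 2; 0.6 0 -2.9 -0 0 0 2; 0.6 0.1 -3 -0 0 0 2; 0.6 0 -2.9 -0 0 0 2
0.6 0.1 -2.9 -0 0 0 2; 0.6 0 -3 -0 0 0 2; 0.6 0.1 -2.9 -0 0 0 2; 0.6 0 -2.9 -0 0 0 2; 0.6 0.1 -3 -0 0 0 2
0.6 0.1 -2.9 -0 0 0 2; 0.6 0 -2.9 -0 0 0 2; 0.6 0.1 -3 -0 0 0 2; 0.6 0 -2.9 -0 0 0 2; 0.6 0.1 -2.9 -0 0 0 2
0.6 0 -2.9 -0 0 0 2; 0.6 0.1 -3 -0 0 0 2; 0.6 0 -2.9 -0 0 0 2; 0.6 0.1 -2.9 -0 0 0 2; 0.6 0 -3 -0 0 0 2
0.6 0.1 -2.9 -0 0 0 2; 0.6 0 -2.9 -0 0 0 2; 0.6 0.1 -3 -0 0 0 2; 0.6 0 -2.9 -0 0 0 2; 0.6 0.1 -2.9 -0 0 0 2
```

Call:
arm_command(rows="0.6 0 -1 0 0 0 0.5; 0.6 0 -1 0 0 0 1; 0.6 0 -2 0 0 0 1; 0.6 0 -2 0 0 0 1.5; 0.6 0 -2 0 0 0 1.5")

```text
time_s: 2.82
position: [0.5962, 0.2751, 0.0557]
tool_rot: [[-0.928, -0.372, 0.0], [-0.372, 0.928, 0.0], [-0.0, 0.0, -1.0]]
ft_force: [0.5, 0.7, -0.5]
grip_width: 0.0343
```

Call:
arm_command(rows="0.6 0 -2 0 0 0 1.5; 0.6 0 -2 0 0 0 1.5; 0.6 0 -2.5 0 0 0 1.5; 0.6 0 -2.5 0 0 0 1.5; 0.6 0 -2.5 0 0 0 2")

```text
time_s: 3.23
position: [0.5999, 0.2642, 0.0555]
tool_rot: [[-0.971, -0.239, -0.0], [-0.239, 0.971, -0.0], [0.0, -0.0, -1.0]]
ft_force: [-0.2, -0.1, -0.5]
grip_width: 0.0339
```

Run:
```python
from h import *
s=st(); d=s['position'][:2]-C; ang=np.degrees(np.arctan2(d[1],d[0])); print(ang,np.hypot(*d))
save('top','t2')
A=list(np.arange(ang-2,-30,-2.))
plan([(*at(a),.056,a+90) for a in A],0.6)
```

```text
3.23 [0.5999 0.2642 0.0555] yaw 103.83 tilt [ 1.e-04 -0.e+00 -1.e+00] F [-0.25 -0.1  -0.55] w 0.0339
14.121746805167898 0.08442303372157425
0.6 0.5 -2.5 -0.5 0 0 1.6; 0.6 0.1 -2.9 -0 0 0 2; 0.6 0 -3 -0 0 0 2; 0.6 0.1 -2.9 -0 0 0 2; 0.6 0 -2.9 -0 0 0 2
0.6 0 -3 -0 0 0 2; 0.6 0.1 -2.9 -0 0 0 2; 0.6 0 -2.9 -0 0 0 2; 0.6 0.1 -3 -0 0 0 2; 0.6 0 -2.9 -0 0 0 2
0.6 0.1 -2.9 -0 0 0 2; 0.6 0 -3 -0 0 0 2; 0.6 0.1 -2.9 -0 0 0 2; 0.6 0 -2.9 -0 0 0 2; 0.6 0.1 -3 -0 0 0 2
0.6 0 -2.9 -0 0 0 2; 0.6 0.1 -2.9 -0 0 0 2; 0.6 0 -3 -0 0 0 2; 0.6 0.1 -2.9 -0 0 0 2; 0.6 0 -2.9 -0 0 0 2
0.6 0.1 -2.9 -0 0 0 2; 0.6 0 -3 -0 0 0 2
```

Call:
arm_command(rows="0.6 0.3 -2.9 0 0 0 2; 0.6 0.1 -2.9 0 0 0 2; 0.6 0 -3 0 0 0 2; 0.6 0.1 -2.9 0 0 0 2; 0.6 0 -2.9 0 0 0 2")

```text
time_s: 3.7
position: [0.6019, 0.2498, 0.0555]
tool_rot: [[-0.998, -0.067, 0.0], [-0.067, 0.998, 0.0], [-0.0, 0.0, -1.0]]
ft_force: [-0.6, 1.4, -0.8]
grip_width: 0.0339
```

Call:
arm_command(rows="0.6 0 -3 0 0 0 2; 0.6 0.1 -2.9 0 0 0 2; 0.6 0 -2.9 0 0 0 2; 0.6 0.1 -3 0 0 0 2; 0.6 0 -2.9 0 0 0 2")

```text
time_s: 4.12
position: [0.6017, 0.2351, 0.0555]
tool_rot: [[-0.994, 0.107, -0.0], [0.107, 0.994, 0.0], [0.0, 0.0, -1.0]]
ft_force: [-0.6, -0.2, 0.3]
grip_width: 0.0345
```

Run:
```python
from h import *
s=st(); d=s['position'][:2]-C; ang=np.degrees(np.arctan2(d[1],d[0])); print(ang,np.hypot(*d))
im=save('top','t3')
c=im[168:248,180:276,::-1]
cv2.imwrite('pics/t3c.png',cv2.resize(c,None,fx=7.5,fy=7.5,interpolation=cv2.INTER_CUBIC))
A=list(np.arange(ang-2,-50,-2.))
plan([(*at(a),.056,a+90) for a in A],0.6)
```

```text
4.12 [0.6017 0.2351 0.0555] yaw 83.87 tilt [ 0.  0. -1.] F [-0.62 -0.16  0.3 ] w 0.0345
-5.794203330710088 0.0840867845040455
0.6 0.2 -2.5 -0.5 0 0 1.5; 0.6 0 -2.9 -0 0 0 2; 0.6 0.1 -2.9 -0 0 0 2; 0.6 0 -3 -0 0 0 2; 0.6 0.1 -2.9 -0 0 0 2
0.6 0 -2.9 -0 0 0 2; 0.6 0.1 -3 -0 0 0 2; 0.6 0 -2.9 -0 0 0 2; 0.6 0.1 -2.9 -0 0 0 2; 0.6 0.1 -3 -0 0 0 2
0.6 0 -2.9 -0 0 0 2; 0.6 0.1 -2.9 -0 0 0 2; 0.6 0 -3 -0 0 0 2; 0.6 0.1 -2.9 -0 0 0 2; 0.6 0 -2.9 -0 0 0 2
0.6 0.1 -2.9 -0 0 0 2; 0.6 0 -3 -0 0 0 2; 0.6 0.1 -2.9 -0 0 0 2; 0.6 0 -2.9 -0 0 0 2; 0.6 0.1 -3 -0 0 0 2
0.6 0 -2.9 -0 0 0 2; 0.6 0.1 -2.9 -0 0 0 2
```

View pics/t3c.png

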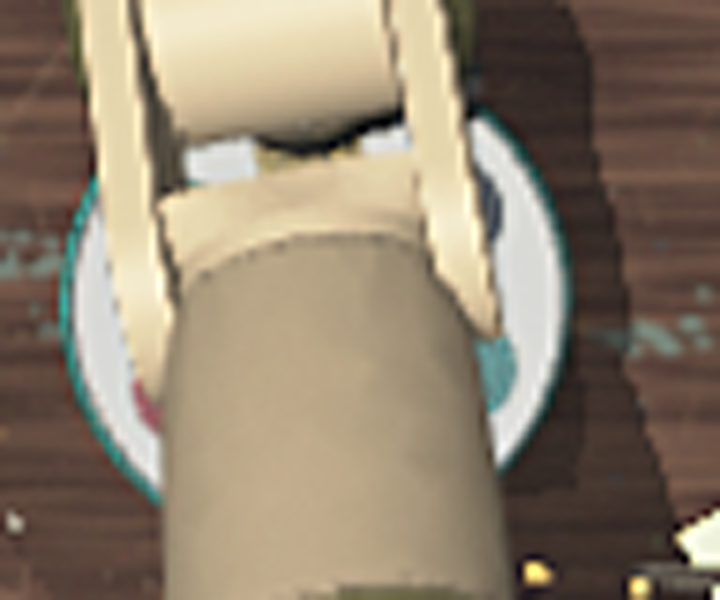

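The top view is blocked by the arm, but the case rim is unmoved (columns 62–575). Forces are about 1 N. I'll keep pushing and then look with the wrist camera.

Call:
arm_command(rows="0.6 0.2 -2.9 0 0 0 2; 0.6 0 -2.9 0 0 0 2; 0.6 0.1 -2.9 0 0 0 2; 0.6 0 -3 0 0 0 2; 0.6 0.1 -2.9 0 0 0 2")

```text
time_s: 4.58
position: [0.5988, 0.2209, 0.0555]
tool_rot: [[-0.961, 0.277, 0.0], [0.277, 0.961, 0.0], [-0.0, 0.0, -1.0]]
ft_force: [-0.0, 0.3, -1.1]
grip_width: 0.0339
```

Call:
arm_command(rows="0.6 0 -2.9 0 0 0 2; 0.6 0.1 -3 0 0 0 2; 0.6 0 -2.9 0 0 0 2; 0.6 0.1 -2.9 0 0 0 2; 0.6 0.1 -3 0 0 0 2")

```text
time_s: 5.0
position: [0.5934, 0.2073, 0.0555]
tool_rot: [[-0.898, 0.44, 0.0], [0.44, 0.898, 0.0], [-0.0, 0.0, -1.0]]
ft_force: [0.7, 1.1, -0.9]
grip_width: 0.0341
```

Call:
arm_command(rows="0.6 0 -2.9 0 0 0 2; 0.6 0.1 -2.9 0 0 0 2; 0.6 0 -3 0 0 0 2; 0.6 0.1 -2.9 0 0 0 2; 0.6 0 -2.9 0 0 0 2")

```text
time_s: 5.42
position: [0.5859, 0.1948, 0.0556]
tool_rot: [[-0.808, 0.589, 0.0], [0.589, 0.808, 0.0], [-0.0, 0.0, -1.0]]
ft_force: [0.0, 2.0, 0.4]
grip_width: 0.0344
```

Call:
arm_command(rows="0.6 0.1 -2.9 0 0 0 2; 0.6 0 -3 0 0 0 2; 0.6 0.1 -2.9 0 0 0 2; 0.6 0 -2.9 0 0 0 2; 0.6 0.1 -3 0 0 0 2")

```text
time_s: 5.83
position: [0.5763, 0.1837, 0.0556]
tool_rot: [[-0.694, 0.72, 0.0], [0.72, 0.694, 0.0], [-0.0, 0.0, -1.0]]
ft_force: [0.1, 0.1, -0.6]
grip_width: 0.0342
```

Run:
```python
from h import *
s=st(); d=s['position'][:2]-C; ang=np.degrees(np.arctan2(d[1],d[0])); print(ang,np.hypot(*d))
m=eyes.camera_model('wrist'); im=save('wrist','w2')
for n,p in(('knobtop exp',[*at(ang+5.8),.055]),('tcp',s['position']),('open exp',[*at(ang+185.8,.068),.029]),('red',[*at(RED,.068),.02]),('c',[*C,.03])): print(n,proj('wrist',p,m).round())
```

```text
5.83 [0.5763 0.1837 0.0556] yaw 43.92 tilt [-2.e-04  3.e-04 -1.e+00] F [ 0.09  0.12 -0.61] w 0.0342
-45.77284087609434 0.08360283659616385
knobtop exp [270. 264.]
tcp [251. 265.]
open exp [233. -91.]
red [275. -79.]
c [250.  72.]
```

View pics/w2.png

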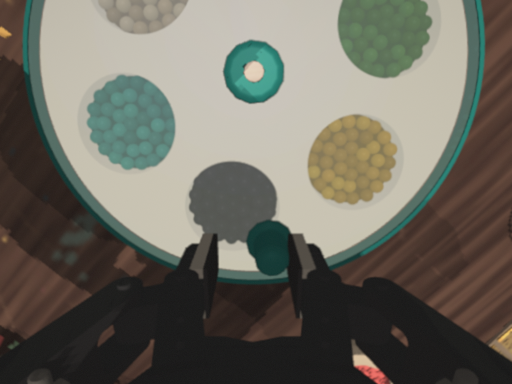

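The knob lies against the counter-clockwise finger as expected, at (271,262). About 15.5° remain.

Call:
arm_command(rows="0.6 -0.1 -2.9 0 0 0 2; 0.6 0 -2.9 0 0 0 2; 0.6 0.1 -2.9 0 0 0 2; 0.6 0 -2.9 0 0 0 2; 0.6 0.1 -2.9 0 0 0 2")

```text
time_s: 6.3
position: [0.5652, 0.1745, 0.0556]
tool_rot: [[-0.559, 0.829, 0.0], [0.829, 0.559, 0.0], [-0.0, 0.0, -1.0]]
ft_force: [0.9, -0.5, 0.1]
grip_width: 0.0344
```

Call:
arm_command(rows="0.6 0 -2.9 0 0 0 2; 0.6 0 -2 0 0 0 1.3; 0.6 0 -1.5 0 0 0 1; 0.6 0 -0.5 0 0 0 0.4; 0.6 0 0 0 0 0 0")

```text
time_s: 6.72
position: [0.5593, 0.1708, 0.0556]
tool_rot: [[-0.489, 0.872, 0.0], [0.872, 0.489, -0.0], [-0.0, 0.0, -1.0]]
ft_force: [0.9, -0.6, 0.8]
grip_width: 0.0343
```

Call:
arm_command(rows="0.6 0 0 0 0 0 0; 0.6 0 0 0 0 0 0; 0.6 0 0 0 0 0 0; 0.6 0 0 0 0 0 0; 0.6 0 0 0 0 0 0")

```text
time_s: 7.13
position: [0.5593, 0.1708, 0.0555]
tool_rot: [[-0.489, 0.872, -0.0], [0.872, 0.489, -0.0], [0.0, -0.0, -1.0]]
ft_force: [0.5, 0.0, -0.5]
grip_width: 0.034
```

Run:
```python
from h import *
s=st(); d=s['position'][:2]-C; ang=np.degrees(np.arctan2(d[1],d[0])); print(ang,np.hypot(*d), 'cover err',ang+5.8+180-RED)
```

```text
7.13 [0.5593 0.1708 0.0555] yaw 29.29 tilt [ 0.e+00 -1.e-04 -1.e+00] F [ 0.55  0.04 -0.47] w 0.034
-60.420581317963894 0.08366698263095407 cover err 0.9194186820361097
```

Call:
arm_command(rows="0.6 0 3 0 0 0 0; 0.6 0 4 0 0 0 0; 0.6 0 0 0 0 0 0; 0.6 0 0 -10 0 0 0; 0.6 0 0 -25 0 0 0")

```text
time_s: 7.55
position: [0.564, 0.1741, 0.0887]
tool_rot: [[-0.489, 0.872, -0.006], [0.872, 0.489, -0.001], [0.002, -0.006, -1.0]]
ft_force: [-0.5, -0.5, -0.4]
grip_width: 0.0346
```

Call:
arm_command(rows="0.6 0 0 -35 0 0 0; 0.6 0 0 -40 0 0 0; 0.6 0 0 -40 0 0 0; 0.6 0 0 -40 0 0 0; 0.6 0 0 0 0 0 0")

```text
time_s: 7.97
position: [0.5673, 0.1746, 0.2548]
tool_rot: [[-0.489, 0.872, 0.015], [0.872, 0.489, 0.001], [-0.006, 0.014, -1.0]]
ft_force: [0.3, -0.2, -0.1]
grip_width: 0.0341
```

Call:
arm_command(rows="0.6 0 0 0 0 0 0; 0.6 0 0 0 0 0 0; 0.6 0 0 0 0 0 0; 0.6 0 0 0 0 0 0")

```text
time_s: 8.3
position: [0.565, 0.1742, 0.2442]
tool_rot: [[-0.489, 0.872, -0.003], [0.872, 0.489, -0.0], [0.001, -0.002, -1.0]]
ft_force: [0.2, -0.3, -0.0]
grip_width: 0.0346
```

Run:
```python
from h import *
s=st(); m=eyes.camera_model('wrist'); im=save('wrist','w3')
cv2.imwrite('pics/w3b.png',cv2.resize(im[:,:,::-1],(800,600)))
import pickle; pickle.dump(m,open('w3.pkl','wb'))
for n,p in(('knobtop',[*at(RED-180),.055]),('open',[*at(RED,.068),.029]),('red',[*at(RED,.068),.02]),('c',[*C,.03])): print(n,(proj('wrist',p,m)*1.5625).round())
```

```text
8.3 [0.565  0.1742 0.2442] yaw 29.28 tilt [ 0.0011 -0.0025 -1.    ] F [ 0.18 -0.31 -0.03] w 0.0346
knobtop [395. 271.]
open [374.  31.]
red [374.  34.]
c [383. 140.]
```

View pics/w3b.png

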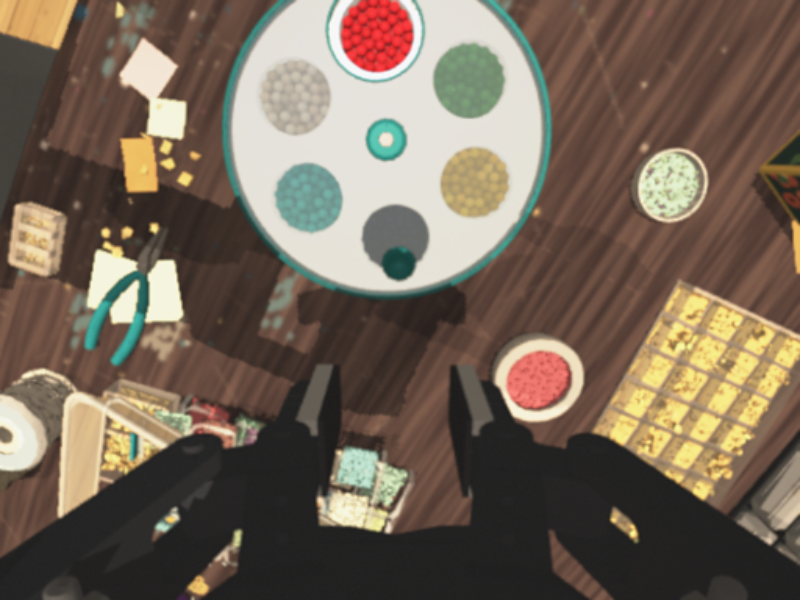

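The opening's lip (centre about (376,34)) surrounds the red beads (377,34) concentrically, within about 1 mm. The case and neighbours are in place. Now I'll shut the fingers and go over the red well.

Run:
```python
from h import *
import pickle; m=pickle.load(open('w3.pkl','rb'))
print(ray('wrist',377/1.5625,34/1.5625,.02,m), ray('wrist',376/1.5625,33/1.5625,.029,m),at(RED,.068))
plan(line([*at(RED,.068),.15,29.3],8),1)
```

```text
[0.48116519 0.30060036 0.02      ] [0.48161674 0.29914259 0.029     ] [0.47952351 0.29966746]
1 18.9 -1.7 11.8 0 0 -0; 1 18.9 -1.6 11.8 0 0 -0; 1 18.9 -1.7 11.8 0 0 -0; 1 18.9 -1.6 11.8 0 0 -0; 1 19 -1.7 11.8 0 0 -0
1 18.9 -1.7 11.8 0 0 -0; 1 18.9 -1.6 11.8 0 0 -0; 1 18.9 -1.7 11.8 0 0 -0
```

Call:
arm_command(rows="1 19 -1.7 12 0 0 0; 1 19 -1.6 12 0 0 0; 1 19 -1.7 12 0 0 0; 1 19 -1.6 12 0 0 0; 1 19 -1.7 12 0 0 0", squeeze=20)

```text
time_s: 8.77
position: [0.5109, 0.2536, 0.1843]
tool_rot: [[-0.489, 0.872, -0.001], [0.872, 0.489, -0.0], [0.0, -0.001, -1.0]]
ft_force: [0.1, 1.2, 0.6]
grip_width: 0.0001
```

Call:
arm_command(rows="1 19 -1.7 12 0 0 0; 1 19 -1.6 12 0 0 0; 1 18 -1 10 0 0 0; 1 0 0 0 0 0 0; 1 0 0 0 0 0 0")

```text
time_s: 9.18
position: [0.48, 0.3001, 0.1508]
tool_rot: [[-0.491, 0.871, -0.002], [0.871, 0.491, -0.001], [0.0, -0.002, -1.0]]
ft_force: [0.6, -0.3, -0.4]
grip_width: 0.0
```

Call:
arm_command(rows="1 0 0 0 0 0 0; 1 0 0 0 0 0 0")

```text
time_s: 9.35
position: [0.4813, 0.2992, 0.1519]
tool_rot: [[-0.488, 0.873, 0.001], [0.873, 0.488, 0.0], [-0.0, 0.001, -1.0]]
ft_force: [0.1, -0.0, -0.2]
grip_width: -0.0
```

Run:
```python
from h import *
s=st(); plan(line([.480,.300,.070,29.3],5),1)
```

```text
9.35 [0.4813 0.2992 0.1519] yaw 29.24 tilt [-3.e-04  8.e-04 -1.e+00] F [ 0.06 -0.01 -0.22] w -0.0
1 0.3 -0.1 16.4 0 0 -0; 1 0.2 -0.2 16.4 0 0 -0; 1 0.3 -0.1 16.4 0 0 -0; 1 0.3 -0.2 16.3 0 0 -0.1; 1 0.2 -0.1 16.4 0 0 0
```

Descending to TCP z = 0.070 (tips about 24 mm above the cover), then holding.

Call:
arm_command(rows="1 0 0 20 0 0 0; 1 0 0 20 0 0 0; 1 0 0 18 0 0 0; 1 0 0 14 0 0 0; 1 0 0 10 0 0 0")

```text
time_s: 9.77
position: [0.4809, 0.299, 0.0686]
tool_rot: [[-0.488, 0.873, -0.001], [0.873, 0.488, -0.0], [-0.0, -0.001, -1.0]]
ft_force: [0.1, -0.6, -0.4]
grip_width: -0.0
```

Call:
arm_command(rows="1 0 0 0 0 0 0; 1 0 0 0 0 0 0; 1 0 0 0 0 0 0; 1 0 0 0 0 0 0; 1 0 0 0 0 0 0")

```text
time_s: 10.18
position: [0.4809, 0.2999, 0.0704]
tool_rot: [[-0.489, 0.872, 0.001], [0.872, 0.489, 0.001], [-0.0, 0.002, -1.0]]
ft_force: [-0.7, 0.3, -0.3]
grip_width: 0.0
```

Run:
```python
from h import *
st(); a=save('scene','s4'); b=save('wrist','w4')
c=cv2.resize(a[120:240,160:320],(512,384),interpolation=cv2.INTER_CUBIC)
cv2.imwrite('pics/fin.png',cv2.resize(np.vstack([c,b])[:,:,::-1],None,fx=.78,fy=.78))
```

```text
10.18 [0.4809 0.2999 0.0704] yaw 29.29 tilt [-3.0e-04  1.6e-03 -1.0e+00] F [-0.68  0.28 -0.26] w 0.0
```

View pics/fin.png

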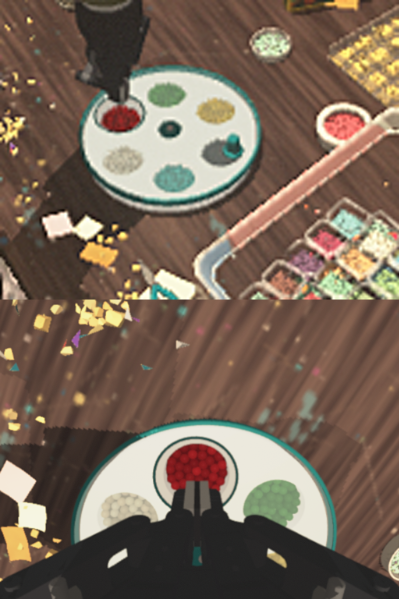

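Call:
arm_command(rows="1 0 0 0 0 0 0; 1 0 0 0 0 0 0; 1 0 0 0 0 0 0; 1 0 0 0 0 0 0; 1 0 0 0 0 0 0")

```text
time_s: 10.7
position: [0.4805, 0.2998, 0.0695]
tool_rot: [[-0.489, 0.872, -0.0], [0.872, 0.489, 0.0], [0.0, -0.0, -1.0]]
ft_force: [-0.0, -0.2, -0.4]
grip_width: -0.0003
```

Call:
arm_command(rows="1 0 0 0 0 0 0; 1 0 0 0 0 0 0; 1 0 0 0 0 0 0; 1 0 0 0 0 0 0; 1 0 0 0 0 0 0")

```text
time_s: 11.12
position: [0.4805, 0.2998, 0.0695]
tool_rot: [[-0.489, 0.872, 0.0], [0.872, 0.489, -0.0], [-0.0, 0.0, -1.0]]
ft_force: [-0.2, -0.5, 1.0]
grip_width: -0.0002
```

Call:
arm_command(rows="1 0 0 0 0 0 0; 1 0 0 0 0 0 0; 1 0 0 0 0 0 0; 1 0 0 0 0 0 0; 1 0 0 0 0 0 0")

```text
time_s: 11.53
position: [0.4805, 0.2998, 0.0695]
tool_rot: [[-0.489, 0.872, -0.0], [0.872, 0.489, 0.0], [0.0, 0.0, -1.0]]
ft_force: [0.2, -0.6, 0.1]
grip_width: 0.0001
```

Call:
arm_command(rows="1 0 0 0 0 0 0; 1 0 0 0 0 0 0; 1 0 0 0 0 0 0; 1 0 0 0 0 0 0; 1 0 0 0 0 0 0")

```text
time_s: 11.95
position: [0.4805, 0.2998, 0.0695]
tool_rot: [[-0.489, 0.872, -0.0], [0.872, 0.489, 0.0], [0.0, 0.0, -1.0]]
ft_force: [0.3, 0.9, -0.1]
grip_width: -0.0002
```

Call:
arm_command(rows="1 0 0 0 0 0 0; 1 0 0 0 0 0 0; 1 0 0 0 0 0 0; 1 0 0 0 0 0 0; 1 0 0 0 0 0 0")

```text
time_s: 12.37
position: [0.4805, 0.2998, 0.0695]
tool_rot: [[-0.489, 0.872, -0.0], [0.872, 0.489, 0.0], [0.0, 0.0, -1.0]]
ft_force: [-0.7, -0.3, 0.4]
grip_width: -0.0003
```

Call:
arm_command(rows="1 0 0 0 0 0 0; 1 0 0 0 0 0 0; 1 0 0 0 0 0 0; 1 0 0 0 0 0 0; 1 0 0 0 0 0 0")

```text
time_s: 12.78
position: [0.4805, 0.2998, 0.0695]
tool_rot: [[-0.489, 0.872, -0.0], [0.872, 0.489, -0.0], [0.0, -0.0, -1.0]]
ft_force: [0.2, 0.7, -0.0]
grip_width: -0.0
```

Call:
arm_command(rows="1 0 0 0 0 0 0; 1 0 0 0 0 0 0; 1 0 0 0 0 0 0; 1 0 0 0 0 0 0; 1 0 0 0 0 0 0")

```text
time_s: 13.2
position: [0.4805, 0.2998, 0.0695]
tool_rot: [[-0.489, 0.872, 0.0], [0.872, 0.489, -0.0], [-0.0, 0.0, -1.0]]
ft_force: [-0.7, -0.5, 0.7]
grip_width: -0.0002
```

The picture shows the opening around the red beads with the fingertips over them: wrist half (197,470), scene half (120,112). One more half second of hold, then hand in.

Call:
arm_command(rows="1 0 0 0 0 0 0; 1 0 0 0 0 0 0; 1 0 0 0 0 0 0; 1 0 0 0 0 0 0; 1 0 0 0 0 0 0")

```text
time_s: 13.62
position: [0.4805, 0.2998, 0.0695]
tool_rot: [[-0.489, 0.872, -0.0], [0.872, 0.489, -0.0], [-0.0, -0.0, -1.0]]
ft_force: [-0.4, -0.5, -0.7]
grip_width: 0.0001
```

Run:
```python
from h import *
st(); env.close_job()
```

```text
13.62 [0.4805 0.2998 0.0695] yaw 29.29 tilt [-0. -0. -1.] F [-0.4  -0.52 -0.74] w 0.0001
the job is handed in; nothing more can be done
```

I turned the cover about 83° clockwise by its knob, held loosely between part-closed fingers. Then I pointed the shut fingers at the red beads, held there for over 3 s, and handed the job in at 13.6 s still pointing.

- **Cover:** in the last clear wrist view the opening sat around the red beads to about 1–2 mm. The finger position put it about 1° (1 mm) off, so the two agree.
- **Pointing:** the TCP ended at (0.4805, 0.2998, 0.0695), within about 1–2 mm of straight over the red beads. The fingertips were about 2.4 cm above the cover.
- **Forces:** the sampled wrist force was about 2 N at most while pushing. During the hold it stayed at noise level, around 1 N.
- **Case and bystanders:** the case rim was unmoved partway through the push. In the later pictures the case and the things around it looked in place, though I did not re-measure their positions.
- **Disagreement:** the wrist and top cameras differed by about 2 mm on where the red beads are, which is within the calibration tolerance. No check failed.

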